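# Nudge the opal glass home in the light box and switch it on

## Robot

A 6-joint arm with a two-finger parallel gripper is mounted at the origin on the work surface. World frame = base frame: x ahead of the robot, y to its left, z up, the work surface at z = 0. Lengths are in m, angles in rad, forces in N, time in s.
With the tool pointing down it reaches from about 0.325 to 0.9 m from the base axis. Payload 6.1 kg.
Tool frame: the origin (TCP) lies at the very end of the fingers, on their centre line; the grasp point (between the pads) lies 19 mm behind it; x points along the fingers, z is the direction in which the jaws open and shut, and the axes are right-handed (so a half turn about x gives the same grasp; the last joint's range is limited). The gripper opens to 87 mm and grips with 3 to 60 N. Pads are 19 mm wide; open, the fingers measure 117 mm over their backs; the gripper's body (75 mm by 190 mm) begins 51 mm behind the grasp point.
Start: joints at [-1.228, 0.22, 1.526, -0, 1.395, -0.126], TCP at [0.282, -0.558, 0.223] pointing down, gripper open.
Joint ranges: [-2.98, 2.98], [-0.91, 2.08], [0.09, 2.57], [-1.24, 4.39], [0.2, 2.65], [-2.68, 2.68]. Speed limits (rad/s): [2.57, 2.57, 3.01, 3.14, 3.14, 3.14].

## Interface

Orientations are given as a unit quaternion [x, y, z, w].
In Python, from workcell import read_state, optics, ctrl gives the robot as it stands. The module is installed in compiled form; this text tells all that it offers.
- The arm moves only by the tool drive_tool, never from a script. Its argument "plan" is a list that holds one entry, the list of rows, each a list of 7 numbers: the turn, a rotation vector about the world's x, y, z in degrees, then the shift along the world's x, y, z in mm, then the opening, from -1 (shut) to 1 (fully open), so that 0 is half open. A call has exactly 5 rows; each row shifts and turns the commanded pose from where the row before left it; what a row does not reach is not made up. A row lasts 1/8 s, in which the tool goes at most 62.5 mm and 10.7 degrees, less where a joint would pass 70% of its speed; a pose out of reach is approached as far as the arm can. A call with a gripper value outside its range is refused whole. The fingers move at their own pace and stop on an object; "newtons" is the grip in N (left out, the last holds). Time passes only in rows, so rows that do not move let the fingers close, or fill a call up. It gives the time, the measured TCP pose, the force and the opening at its end, in the units of the state.
- read_state(): the state, without advancing time (a new reading comes with each control period).
- optics.capture(name): name is "side" or "top" or "wrist"; returns a dict with "image" (384x512x3 uint8, red, green, blue), "camera_matrix" (3x3 intrinsics, pixels), "rvec" (rotation vector, rad) and "tvec" (3), from world to camera coordinates, as OpenCV has them; the wrist camera has in their place "hand_eye" (4x4, takes a point from camera to tool coordinates, whose origin is the TCP and whose axes are the tool frame's). Camera axes: x right, y down, z forward; pixel columns grow to the right and rows downward; lengths in m; the calibration is good to about 2 mm. A picture is of the moment at which its call begins: read the wrist's pose just before it. There is no depth.
- ctrl.close_job(): hands the job in, once; it reports no verdict.
The state is a dict: "clock": time; "joints": joint angles; "dq": joint speeds; "effort": joint torques, N m; "position": TCP position; "tcp_rot": TCP orientation; "ft_force": force on the tool from outside, world axes, zero at the start; "wrist_torque": the same for the moment, N m; "gripper_width": finger opening in m.
Only numpy, scipy, OpenCV 4.12 (cv2) and the standard library are available. Lean on these libraries where they do the work, as an engineer would, in place of code of your own. Each camera call takes 0.05 s, during which the arm holds its last target. There are 200 camera calls.

## Task

Get the light box ready for looking through the porcelain: with the fingertips, push the loose opal glass disc across the light box's top until it drops over the rim into its round recess and lies flat and flush. Then switch the light on by pressing down the end of the chrome rocker that has the green dot, until it is fully down. Slide the disc only, never pick it up or bear down hard on it, and leave the sherd, the flint, the bead, the ruler, the brush and the jar where they are.

Things in the scene. Friction and masses are not known exactly. Their poses are not given: they have to be found in the camera images.
- light_box: Fixed light box, 300 mm deep (its x) by 420 mm wide (its y) by 60 mm high, cream housing with a flat dark grey top. Origin: centre of its underside, on the bench; x points to its back, y to its left, z up. The flat top is 60 mm above the origin and spans x -105 to +150 mm, y -210 to +210 mm; in front of it (x -105 to -150 mm) a strip slopes down to 40 mm height and carries the rocker. Sharp-edged round recess in the top: see point window.
- window (a point): Centre of the mouth of the round recess, level with the top surface, at x +20 mm, y 0, z 60 mm of the light box; axes as the light box. The recess is 99 mm across, 8 mm deep, straight-walled, with a solid flat brownish unlit lamp board with yellow LED dots as its floor.
- glass_disc: The loose pale opal glass disc (bluish white), 95 mm across and 8 mm thick, about 125 g. Origin: centre of its underside. It starts flat on the light box, left or right of the recess, its centre 100 to 140 mm from the recess's. In the recess its underside is 52 mm above the light box's origin and its upper face is flush with the top, with 2 mm of play all round. Crossing the rim it tips up to 10 degrees, then drops.
- rocker (a joint): Chrome rocker switch on the sloping front strip, 34 mm long (up and down the slope, tipping front to back) by 24 mm wide, its pivot at x -127.5, y -60, z 50 mm of the light box. 0 rad is off: the front end, with the green dot, stands up. 0.35 rad is on: the front end is fully down. Its stiff pivot stays where it is left; about 2 N down on the dotted end tips it.
- rocker_dot (a point): The green dot on the upper face of the rocker's front end, 13 mm from the pivot; it moves with the rocker and sinks about 4.5 mm from off to on. At the start that face is nearly level (it slopes down to the front by about 4 degrees); when on it slopes down to the front by 24 degrees.
- sherd: Loose pale porcelain sherd with a blue band, curved, about 67 by 53 mm and 10 mm high, lying on the light box on the other side of the recess from the disc. Origin: underside centre. Leave alone.
- flint: Loose brown flint flake, about 57 by 35 mm and 14 mm high, on the light box's top in front of or to the left front of the recess. Origin: underside centre. Leave alone.
- bead: Loose turquoise faience bead lump, about 30 by 22 mm and 18 mm high, on the light box's top in front of or to the left front of the recess. Origin: underside centre. Leave alone.
- ruler: Loose steel ruler, 200 mm long (its y) by 26 mm by 2 mm, lying on the light box's top along its back. Origin: underside centre. Leave alone.
- brush: Loose brush, 190 mm long, lying on the bench to the right of the light box, along its own x. Leave alone.
- jar: Loose closed adhesive jar, 60 mm across and 85 mm high, standing on the bench to the left of the light box. Origin: underside centre. Leave alone.
There are look-alikes about, which are no part of the job. There is more than one size of the glass_disc; the one meant has the size given above.

How it is judged:
By the outcome, as a careful person would: the job done as asked, in the order asked, and still so for the second after the job is handed in, with the robot touching nothing.
It also fails if it takes over 51 s, if anything falls off the work surface, if the arm or the gripper's body presses on something with over 40 N, if the wrist force passes 120 N, or if a joint passes its speed limit or range.

## Working session

There is one attempt and no reset: what is moved stays moved. The work goes in short steps, Python scripts to look and compute and a tool call to move; the robot and the scene stay as the last step left them, time stands still between calls to the robot, and variables do not carry over. Pictures are saved under pics/ and viewed, about 8 in all and at most 12, crops included, and the job is handed in when it is done.

Besides the shell and the picture viewer there is one more tool, called after "Emit:" as name(argument=value, ...), one argument or row to a line, values as JSON. drive_tool: Moves the arm, as the interface text tells. Its arguments: {"type":"object","properties":{"plan":{"type":"array","items":{"type":"array","items":{"type":"array","items":{"type":"number"}}}},"newtons":{"type":"number"}},"required":["plan"]}

```bash
mkdir -p pics; cat > h.py <<'E'
import numpy as np, cv2
from workcell import read_state, optics, ctrl
from scipy.spatial.transform import Rotation as R
def cap(n):
    s=read_state(); c=optics.capture(n); K=np.array(c["camera_matrix"])
    if n=="wrist":
        H=np.array(c["hand_eye"]); T=np.eye(4); T[:3,:3]=R.from_quat(s["tcp_rot"]).as_matrix(); T[:3,3]=s["position"]
        M=T@H
    else:
        M=np.eye(4); r=cv2.Rodrigues(np.array(c["rvec"],float))[0]; M[:3,:3]=r.T; M[:3,3]=-r.T@np.array(c["tvec"]).ravel()
    return c["image"],K,M
def ray(px,K,M,z):
    px=np.atleast_2d(np.asarray(px,float)); d=np.c_[px,np.ones(len(px))]@np.linalg.inv(K).T@M[:3,:3].T
    return M[:3,3]+d*((z-M[2,3])/d[:,2])[:,None]
def proj(P,K,M):
    p=(np.atleast_2d(P)-M[:3,3])@M[:3,:3]@K.T; return p[:,:2]/p[:,2:]
def save(img,f,s=1): cv2.imwrite("pics/"+f,cv2.resize(img[:,:,::-1],None,fx=s,fy=s,interpolation=cv2.INTER_CUBIC))
E
python3 - <<'E'
from h import *
s=read_state(); print(s)
for n in("top","side"):
    i,K,M=cap(n); save(i,n+"0.png",1.5); print(n,M.round(3).tolist(),K.tolist()); np.savez(n+"0.npz",i=i,K=K,M=M)
E
```

```text
{'clock': 0.0, 'joints': array([-1.22807805e+00,  2.21251323e-01,  1.52762980e+00, -2.14887596e-05,
        1.39466217e+00, -1.26088814e-01]), 'dq': array([-0.0011092 ,  0.00101958, -0.00050802,  0.00016989, -0.00050897,
        0.00138294]), 'effort': array([-7.26127437e-04, -4.94610572e+01, -3.87379217e+01,  6.98664109e-02,
        5.72613941e-02, -1.78936975e-04]), 'position': array([ 0.28217501, -0.55697992,  0.22141174]), 'tcp_rot': array([ 0.37062002,  0.60300058, -0.36976751,  0.60191618]), 'ft_force': array([ 0.20935546, -0.54941796,  0.01566208]), 'wrist_torque': array([-0.00374472, -0.00035782, -0.05204948]), 'gripper_width': 0.08710557515403301}
top [[-0.004, -0.982, 0.191, 0.349], [-1.0, 0.003, -0.004, -0.008], [0.004, -0.191, -0.982, 0.968], [0.0, 0.0, 0.0, 1.0]] [[347.58865676679704, 0.0, 249.4963583663158], [0.0, 347.58865676679704, 186.82902387258952], [0.0, 0.0, 1.0]]
side [[-0.919, -0.22, 0.326, 0.22], [-0.393, 0.473, -0.789, 0.776], [0.019, -0.853, -0.521, 0.588], [0.0, 0.0, 0.0, 1.0]] [[370.29562151244676, 0.0, 254.32664577322797], [0.0, 370.29562151244676, 200.2699610103868], [0.0, 0.0, 1.0]]
```

View pics/top0.png

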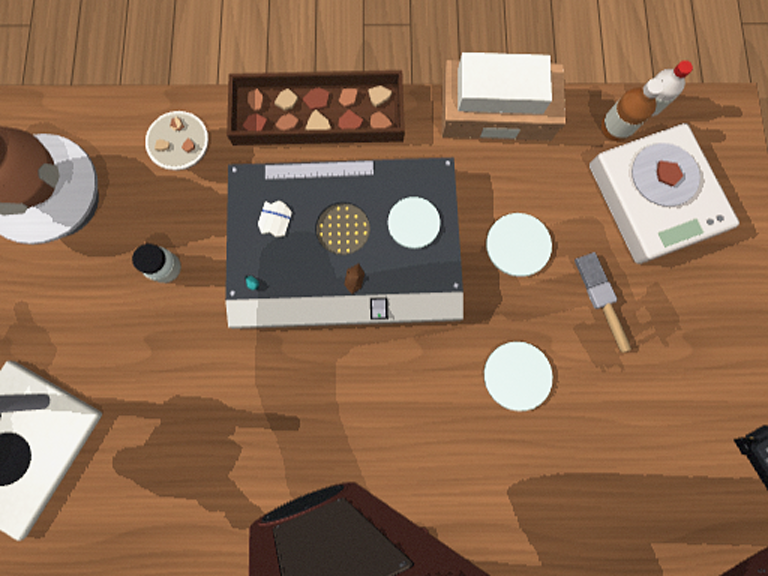

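View pics/side0.png

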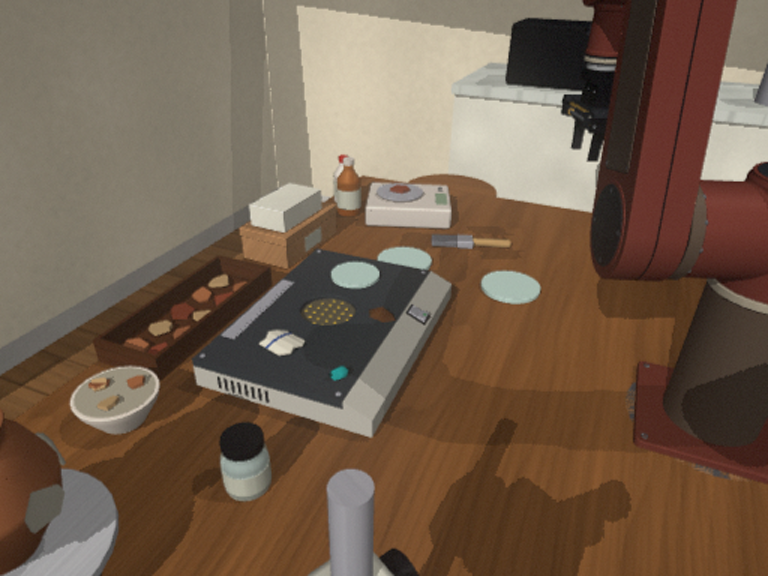

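Side and top show three pale discs. Their top-view pixels at 1.5x are A (414,222) on the box, B (519,244) on the bench and C (518,376) on the bench. I'll measure their diameters, then confirm with a crop. The recess is at (343,229), the rocker at (378,308), the flint at (354,278), the bead at (252,283) and the sherd at (275,217).

```bash
python3 - <<'E'
from h import *
for n in("top","side"):
    d=np.load(n+"0.npz"); i,K,M=d["i"],d["K"],d["M"]; hsv=cv2.cvtColor(i,cv2.COLOR_RGB2HSV); r,g,b=[i[:,:,k].astype(int) for k in range(3)]
    m=((g>r+5)&(b>r)&(g>150)&(hsv[:,:,1]<70)).astype(np.uint8) 
    for c in cv2.findContours(m,0,2)[0]:
        if cv2.contourArea(c)<300: continue
        (px,_,_)=cv2.fitEllipse(c)
        for z in(.008,.068):
            P=ray(c[:,0],K,M,z)[:,:2].astype(np.float32)*1000; e=cv2.fitEllipse(P); print(n,"disc",np.round(px),z,np.round(e[0],1),np.round(e[1],1))
d=np.load("top0.npz"); i,K,M=d["i"],d["K"],d["M"]; hsv=cv2.cvtColor(i,cv2.COLOR_RGB2HSV); r,g,b=[i[:,:,k].astype(int) for k in range(3)]
def rep(nm,m,z,x0,x1,y0,y1):
    mm=np.zeros(m.shape,np.uint8); mm[y0:y1,x0:x1]=m[y0:y1,x0:x1]; mm=cv2.morphologyEx(mm,cv2.MORPH_CLOSE,np.ones((3,3)))
    c=max(cv2.findContours(mm,0,2)[0],key=cv2.contourArea); P=(ray(c[:,0],K,M,z)[:,:2]*1000).astype(np.float32)
    print(nm,np.round(cv2.minAreaRect(P)[0],1),np.round(cv2.minAreaRect(P)[1],1),"bbox",P.min(0).round(),P.max(0).round()); return c,P
c,P=rep("window",(r>b+15),.056,205,252,130,172); print(cv2.fitEllipse(P))
rep("flint",(r>b+15),.065,225,248,172,200)
rep("bead",(g>r+25),.07,155,185,175,200)
# top dark edges: corner screws
gr=cv2.cvtColor(i,cv2.COLOR_RGB2GRAY)
for nm,(x,y) in dict(BL=(235,170),BR=(447,162),FR=(456,286),FL=(234,294)).items():
    x,y=round(x/1.5),round(y/1.5); w=gr[y-4:y+5,x-4:x+5].astype(float); w=np.clip(w-np.median(w)-25,0,None); yy,xx=np.mgrid[y-4:y+5,x-4:x+5]
    print(nm,(ray([(w*xx).sum()/w.sum(),(w*yy).sum()/w.sum()],K,M,.06)[0]*1000).round(1))
print("rocker",ray([378/1.5,308/1.5],K,M,.053)*1000, "dot", ray([378/1.5,315/1.5],K,M,.053)*1000)
a=i[90:280,140:390]; save(a,"crop0.png",3)
E
```

```text
top disc [345. 250.] 0.008 [ 359.6 -271.7] [120.  121.1]
top disc [345. 250.] 0.068 [ 359.  -255.2] [112.5 113.6]
top disc [346. 163.] 0.008 [ 605.7 -286.9] [119.5 121.8]
top disc [346. 163.] 0.068 [ 589.7 -269.5] [112.  114.2]
top disc [275. 148.] 0.008 [649.8 -87.4] [ 97.8 100.1]
top disc [275. 148.] 0.068 [631.  -82.5] [91.7 93.9]
side disc [340. 191.] 0.008 [ 360.1 -269.5] [117.5 128.6]
side disc [340. 191.] 0.068 [ 345.6 -161.3] [105.4 115.3]
side disc [236. 183.] 0.008 [ 678.9 -177.9] [100.2 112.4]
side disc [236. 183.] 0.068 [631.4 -79.2] [ 89.8 100.8]
side disc [271. 171.] 0.008 [ 606.8 -302.3] [ 85.3 130. ]
side disc [271. 171.] 0.068 [ 566.8 -190.7] [ 76.5 116.6]
window [622.9  45.5] [92.9 94.1] bbox [575.  -3.] [669.  93.]
((622.7091674804688, 45.18300247192383), (92.6896743774414, 93.9708023071289), 171.71014404296875)
flint [522.8  22.9] [61.4 39.2] bbox [495.  -0.] [554.  42.]
bead [519.7 203.5] [26.9 18.3] bbox [508. 192.] [532. 213.]
BL [735.8 247.5  60. ]
BR [ 749.7 -148.3   60. ]
FR [ 508.4 -156.    60. ]
FL [496.1 236.2  60. ]
rocker [[476.69576547 -18.54128155  53.        ]] dot [[464.23653124 -18.47940744  53.        ]]
```

View pics/crop0.png

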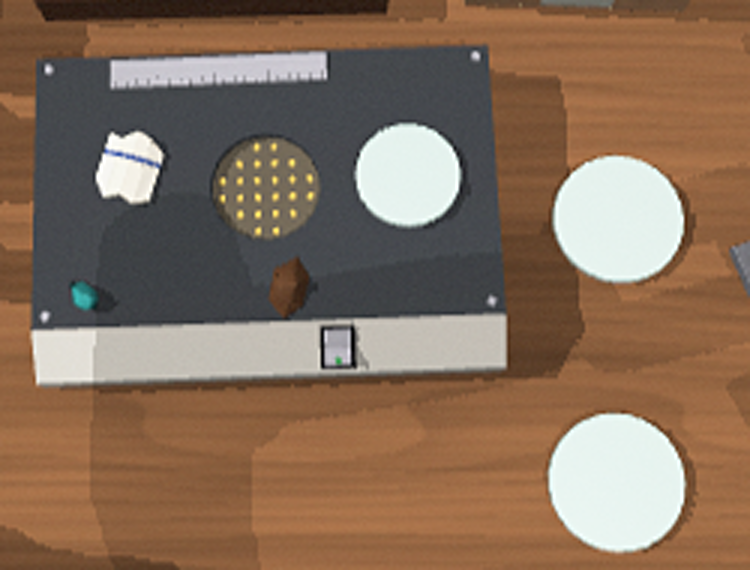

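Crop: A (407,175 in the crop) measures about 93 mm across at top height. B and C are about 120 mm, so A is the one meant. The green dot is at the front of the rocker (338,360).

```bash
python3 - <<'E'
from h import *
s=read_state(); r=R.from_quat(s["tcp_rot"]); print(r.as_matrix().round(3))
u=np.array([-10,127.]);u/=np.linalg.norm(u)
for sg in(1,-1):
    zt=sg*np.array([u[1],-u[0],0]); xt=np.array([0,0,-1.]); t=R.from_matrix(np.c_[xt,np.cross(zt,xt),zt])
    print((t*r.inv()).as_rotvec(degrees=True).round(1))
print(s["position"]*1000, s["joints"].round(2))
E
```

```text
[[-0.001  0.892  0.452]
 [ 0.002  0.452 -0.892]
 [-1.     0.    -0.002]]
[-0.1 -0.1 67.6]
[-1.000e-01  1.000e-01 -1.124e+02]
[ 282.18425216 -557.00886626  221.51727349] [-1.23  0.22  1.53 -0.    1.39 -0.13]
```

Emit:
drive_tool(
  plan=[
    [[0,0,6.8,35.5,40,0,0.15],[0,0,6.8,35.5,40,0,0.15],[0,0,6.8,35.5,40,0,0.15],[0,0,6.8,35.5,40,0,0.15],[0,0,6.8,35.5,40,0,0.15]],
  ],
)

```text
clock: 0.72
position: [0.4606, -0.356, 0.2221]
tcp_rot: [0.177, 0.685, -0.176, 0.685]
ft_force: [0.1, 0.0, 0.2]
gripper_width: 0.052
```

Emit:
drive_tool(
  plan=[
    [[0,0,6.7,35.5,40,0,0.15],[0,0,6.7,35.5,40,0,0.15],[0,0,6.7,35.5,40,-20,0.15],[0,0,6.7,35.5,40,-20,0.15],[0,0,6.7,35.5,40,-20,0.15]],
  ],
)

```text
clock: 1.35
position: [0.6381, -0.156, 0.1615]
tcp_rot: [-0.028, 0.707, 0.028, 0.706]
ft_force: [1.4, -1.1, 0.8]
gripper_width: 0.0501
```

Emit:
drive_tool(
  plan=[
    [[0,0,0,0,0,-15,0.15],[0,0,0,0,0,0,0.15],[0,0,0,0,0,0,0.15],[0,0,0,0,0,0,0.15],[0,0,0,0,0,0,0.15]],
  ],
)

```text
clock: 1.98
position: [0.6375, -0.1585, 0.1486]
tcp_rot: [-0.027, 0.706, 0.026, 0.707]
ft_force: [0.1, -0.6, -0.6]
gripper_width: 0.0501
```

```bash
python3 - <<'E'
from h import *
s=read_state(); r=R.from_quat(s["tcp_rot"]); print(r.as_matrix().round(3),s["position"]*1000,s["gripper_width"])
i,K,M=cap("wrist"); save(i,"w1.png",1.2); print(M.round(3))
print("disc",proj([.631,-.082,.068],K,M)*1.2,"win",proj([.622,.045,.06],K,M)*1.2)
hsv=cv2.cvtColor(i,cv2.COLOR_RGB2HSV); r,g,b=[i[:,:,k].astype(int) for k in range(3)]
m=((g>r+5)&(b>r)&(g>150)&(hsv[:,:,1]<70)).astype(np.uint8)
for c in cv2.findContours(m,0,2)[0]:
    if cv2.contourArea(c)<300: continue
    P=ray(c[:,0],K,M,.068)[:,:2].astype(np.float32)*1000; e=cv2.fitEllipse(P); print(e,P.min(0),P.max(0))
E
```

```text
[[ 0.001 -0.075  0.997]
 [-0.001  0.997  0.075]
 [-1.    -0.001  0.001]] [ 637.46028398 -158.54228848  148.5659828 ] 0.05009820552177723
[[ 0.997  0.071  0.025  0.631]
 [ 0.076 -0.949 -0.306 -0.075]
 [ 0.002  0.307 -0.952  0.311]
 [ 0.     0.     0.     1.   ]]
disc [[308.35120208 124.32591435]] win [[ 309.25214033 -118.76396334]]
((621.64404296875, -275.79925537109375), (38.03169250488281, 73.59309387207031), 111.15185546875) [ 583.03455 -297.95316] [ 657.72723 -261.9605 ]
((630.4799194335938, -230.01177978515625), (47.82180404663086, 80.0855484008789), 37.25614929199219) [ 602.3526  -235.76224] [ 657.67334 -194.99908]
((441.53570556640625, -215.9187469482422), (34.6287727355957, 67.68482971191406), 19.408794403076172) [ 415.54208 -248.2556 ] [ 461.27487 -183.23773]
((632.4483642578125, -84.33515167236328), (94.02159881591797, 94.2227554321289), 22.334259033203125) [ 584.9745  -131.84505] [679.65796 -37.14211]
```

View pics/w1.png

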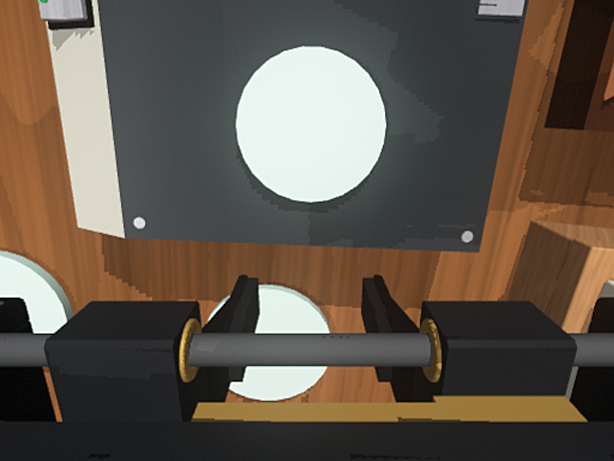

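Wrist view: disc A is centred at (311,124), 94 mm across, at about (632,-84) mm on the box. Both fingers are square behind it, so I'll descend and push.

Emit:
drive_tool(
  plan=[
    [[0,0,0,0,0,-40,0.15],[0,0,0,0,0,-35,0.15],[0,0,0,0,0,-10,0.15],[0,0,0,0,0,0,0.15],[0,0,0,-0.8,10,0,0.15]],
  ],
)

```text
clock: 2.65
position: [0.6376, -0.1483, 0.064]
tcp_rot: [-0.027, 0.706, 0.026, 0.707]
ft_force: [0.5, -0.0, 0.0]
gripper_width: 0.0499
```

Emit:
drive_tool(
  plan=[
    [[0,0,0,-0.6,8,0,0.15],[0,0,0,-0.5,6,0,0.15],[0,0,0,-0.5,6,0,0.15],[0,0,0,-0.5,6,0,0.15],[0,0,0,-0.5,6,0,0.15]],
  ],
)

```text
clock: 3.28
position: [0.6341, -0.1155, 0.0628]
tcp_rot: [-0.027, 0.706, 0.027, 0.707]
ft_force: [0.4, -1.5, 1.1]
gripper_width: 0.0503
```

Emit:
drive_tool(
  plan=[
    [[0,0,0,-0.6,8,0,0.15],[0,0,0,-0.6,8,0,0.15],[0,0,0,-0.6,8,0,0.15],[0,0,0,-0.6,8,0,0.15],[0,0,0,0,0,0,0.15]],
  ],
)

```text
clock: 3.9
position: [0.6313, -0.0825, 0.0623]
tcp_rot: [-0.027, 0.707, 0.027, 0.706]
ft_force: [0.2, 0.1, 0.6]
gripper_width: 0.0498
```

```bash
python3 - <<'E'
from h import *
s=read_state(); print(s["position"]*1000,s["ft_force"])
i,K,M=cap("wrist"); save(i,"w2.png",1.2)
hsv=cv2.cvtColor(i,cv2.COLOR_RGB2HSV); r,g,b=[i[:,:,k].astype(int) for k in range(3)]
m=((g>r+5)&(b>r)&(g>150)&(hsv[:,:,1]<70)).astype(np.uint8)
for c in cv2.findContours(m,0,2)[0]:
    if cv2.contourArea(c)<3000: continue
    P=ray(c[:,0],K,M,.068)[:,:2].astype(np.float32)*1000; print("disc",cv2.minEnclosingCircle(P))
m=((r>b+25)&(r>60)).astype(np.uint8)
m=cv2.morphologyEx(m,cv2.MORPH_CLOSE,np.ones((5,5)))
for c in cv2.findContours(m,0,2)[0]:
    if cv2.contourArea(c)<1500: continue
    P=ray(c[:,0],K,M,.06)[:,:2].astype(np.float32)*1000; print("br",cv2.fitEllipse(P),P.min(0),P.max(0))
E
```

```text
[631.31524245 -82.47715406  62.29211498] [0.22351219 0.12440067 0.64550756]
disc ((627.8162841796875, -33.32756423950195), 47.55681228637695)
br ((618.25634765625, -119.22189331054688), (92.13910675048828, 324.83892822265625), 86.33698272705078) [ 571.27026 -168.02182] [ 792.36584 -115.15133]
br ((765.3148803710938, -62.34820556640625), (16.512100219726562, 126.10504913330078), 4.35828971862793) [755.86316 -95.51727] [781.6555      3.4696271]
br ((624.81298828125, 32.49290084838867), (50.13522720336914, 94.18508911132812), 95.7081298828125) [577.69855     5.1544013] [670.2979    46.492393]
br ((529.2493286132812, 26.02688980102539), (24.684030532836914, 54.50634765625), 85.2223892211914) [501.95755   13.753026] [557.4285    37.061714]
```

View pics/w2.png

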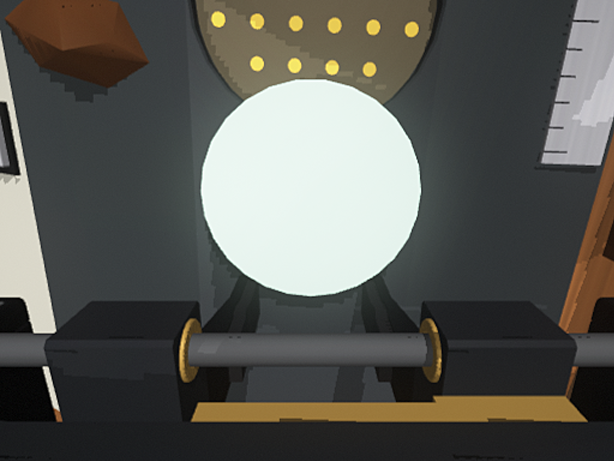

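Wrist view: disc centred at (311,187), with the recess straight ahead (about 310 horizontally) and the flint and ruler well clear. I'll continue.

Emit:
drive_tool(
  plan=[
    [[0,0,0,-0.5,8,0.5,0.15],[0,0,0,-0.5,8,0.5,0.15],[0,0,0,-0.5,8,0,0.15],[0,0,0,-0.5,8,0,0.15],[0,0,0,-0.4,6,0,0.15]],
  ],
)

```text
clock: 4.58
position: [0.6291, -0.0449, 0.0635]
tcp_rot: [-0.027, 0.707, 0.027, 0.707]
ft_force: [-0.4, -0.8, -0.8]
gripper_width: 0.05
```

Emit:
drive_tool(
  plan=[
    [[0,0,0,-0.3,5,0,0.15],[0,0,0,-0.3,5,0,0.15],[0,0,0,-0.3,5,0,0.15],[0,0,0,-0.3,5,0,0.15],[0,0,0,-0.3,5,0,0.15]],
  ],
)

```text
clock: 5.2
position: [0.6277, -0.0203, 0.0636]
tcp_rot: [-0.027, 0.707, 0.027, 0.707]
ft_force: [0.1, -1.3, 1.1]
gripper_width: 0.0496
```

Emit:
drive_tool(
  plan=[
    [[0,0,0,-0.2,4,0,0.15],[0,0,0,-0.2,4,0,0.15],[0,0,0,0,2,0,0.15],[0,0,0,0,2,0,0.15],[0,0,0,0,0,0,0.15]],
  ],
)

```text
clock: 5.82
position: [0.6272, -0.0083, 0.0634]
tcp_rot: [-0.027, 0.707, 0.027, 0.707]
ft_force: [0.8, 0.6, 0.2]
gripper_width: 0.0498
```

```bash
python3 - <<'E'
from h import *
s=read_state(); print(s["position"]*1000,s["ft_force"])
i,K,M=cap("wrist"); save(i,"w3.png",1.2)
hsv=cv2.cvtColor(i,cv2.COLOR_RGB2HSV); r,g,b=[i[:,:,k].astype(int) for k in range(3)]
m=((g>r+5)&(b>r)&(g>150)&(hsv[:,:,1]<70)).astype(np.uint8)
for c in cv2.findContours(m,0,2)[0]:
    if cv2.contourArea(c)<3000: continue
    for z in(.06,.068):
        P=ray(c[:,0],K,M,z)[:,:2].astype(np.float32)*1000; print("disc",cv2.minEnclosingCircle(P),cv2.fitEllipse(P)[1])
E
```

```text
[627.18366829  -8.30842224  63.39706437] [0.80589528 0.56725541 0.1930791 ]
disc ((623.2026977539062, 38.38265609741211), 49.68780517578125) (96.93221282958984, 98.60755920410156)
disc ((623.0888061523438, 40.16612243652344), 47.29637145996094) (92.26692962646484, 93.86164855957031)
```

View pics/w3.png

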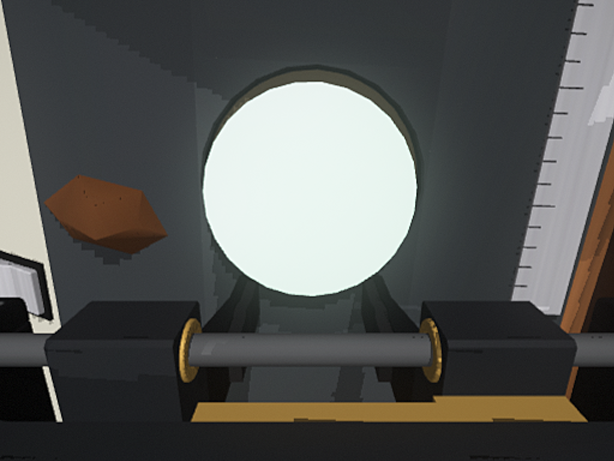

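Wrist view: disc at (310,188), its front edge inside the recess rim, with a thin crescent of board left at the top (310,72). A few mm more are needed.

Emit:
drive_tool(
  plan=[
    [[0,0,0,0.5,2,0,0.15],[0,0,0,0.5,2,0,0.15],[0,0,0,0,1.5,0,0.15],[0,0,0,0,1,0,0.15],[0,0,0,0,0,0,0.15]],
  ],
)

```text
clock: 6.5
position: [0.6283, -0.0019, 0.0635]
tcp_rot: [-0.027, 0.707, 0.027, 0.707]
ft_force: [0.2, 0.1, -0.2]
gripper_width: 0.0502
```

```bash
python3 - <<'E'
from h import *
s=read_state(); print(s["position"]*1000,s["ft_force"])
i,K,M=cap("wrist"); 
hsv=cv2.cvtColor(i,cv2.COLOR_RGB2HSV); r,g,b=[i[:,:,k].astype(int) for k in range(3)]
m=((g>r+5)&(b>r)&(g>150)&(hsv[:,:,1]<70)).astype(np.uint8)
for c in cv2.findContours(m,0,2)[0]:
    if cv2.contourArea(c)<3000: continue
    for z in(.06,.068):
        P=ray(c[:,0],K,M,z)[:,:2].astype(np.float32)*1000; print("disc",cv2.minEnclosingCircle(P),cv2.fitEllipse(P)[1])
E
```

```text
[628.26725053  -1.93382186  63.51854696] [ 0.2181861   0.06620627 -0.19107732]
disc ((624.2141723632812, 42.86992645263672), 47.55959701538086) (94.06446075439453, 94.21045684814453)
disc ((624.102294921875, 44.744346618652344), 45.27202606201172) (89.54007720947266, 89.67906188964844)
```

The disc's diameter at z = 60 mm is now 94.1 mm, so it has dropped flush with the top. I'll back off, rise, and look at the disc and rocker.

Emit:
drive_tool(
  plan=[
    [[0,0,0,0,-6,0,0.15],[0,0,0,0,0,40,0.15],[0,0,0,0,0,40,-1],[0,0,0,-50,-15,0,-1],[0,0,0,-50,-15,0,-1]],
  ],
)

```text
clock: 7.18
position: [0.5278, -0.0389, 0.1443]
tcp_rot: [-0.027, 0.706, 0.027, 0.707]
ft_force: [0.4, -1.0, -0.4]
gripper_width: 0.0279
```

Emit:
drive_tool(
  plan=[
    [[0,0,0,-50,-15,0,-1],[0,0,0,-13,-7,0,-1],[0,0,0,0,0,0,-1],[0,0,0,0,0,0,-1],[0,0,0,0,0,0,-1]],
  ],
)

```text
clock: 7.8
position: [0.4664, -0.0599, 0.1437]
tcp_rot: [-0.027, 0.706, 0.027, 0.707]
ft_force: [0.7, -0.2, -0.6]
gripper_width: 0.0005
```

```bash
python3 - <<'E'
from h import *
s=read_state(); print(s["position"]*1000,s["ft_force"],s["gripper_width"])
i,K,M=cap("wrist"); t,Kt,Mt=cap("top"); print(M.round(3).tolist())
def green(i,K,M,n):
    r,g,b=[i[:,:,k].astype(int) for k in range(3)]
    m=((g>r+40)&(g>b+40)).astype(np.uint8)
    for c in cv2.findContours(m,0,2)[0]:
        if cv2.contourArea(c)<3: continue
        p=c[:,0].mean(0); print(n,"green",p,cv2.contourArea(c),[(ray(p,K,M,z)[0]*1000).round(1).tolist() for z in(.052,.058)])
green(i,K,M,"w"); green(t,Kt,Mt,"t")
hsv=cv2.cvtColor(t,cv2.COLOR_RGB2HSV); r,g,b=[t[:,:,k].astype(int) for k in range(3)]
m=((g>r+5)&(b>r)&(g>150)&(hsv[:,:,1]<70)).astype(np.uint8)
for c in cv2.findContours(m,0,2)[0]:
    if cv2.contourArea(c)<300: continue
    P=ray(c[:,0],Kt,Mt,.06)[:,:2].astype(np.float32)*1000; e=cv2.fitEllipse(P); print("disc",np.round(e[0],1),np.round(e[1],1))
v=np.zeros((576,800,3),np.uint8); v[:,:]=0
a=cv2.resize(t[90:230,140:320],(400,311),interpolation=2); w=cv2.resize(i,(400,300)); 
save(np.hstack([a[:300],w]),"wt4.png")
E
```

```text
[466.35757432 -59.88034445 143.6794233 ] [ 0.70608745 -0.17547096 -0.59605041] 0.0005452315039383365
[[0.997, 0.074, 0.025, 0.46], [0.078, -0.949, -0.305, 0.024], [0.001, 0.306, -0.952, 0.306], [0.0, 0.0, 0.0, 1.0]]
w green [260.6 151. ] 29.0 [[465.5, -21.1, 52.0], [465.4, -20.0, 58.0]]
disc [ 359.1 -257.4] [113.4 114.6]
disc [ 592.  -276.4] [103. 117.]
disc [623.7  47.6] [82.3 96.9]
```

View pics/wt4.png

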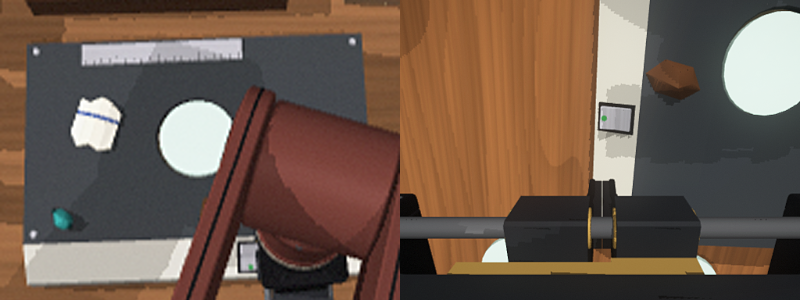

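Left (top view): the disc is in the recess at (198,138), and the sherd, bead and ruler are unmoved. Right (wrist): the rocker is at (616,118) with its dot at (604,118). The dot is at about (465.4,-20.5) mm. Next I approach with shut fingers, tilted 20° towards the on-slope.

Emit:
drive_tool(
  plan=[
    [[0,-10,0,-2.4,20,0,-1],[0,-10,0,-2,19.4,-20,-1],[0,0,0,0,0,-30,-1],[0,0,0,0,0,-18,-1],[0,0,0,0,0,0,-1]],
  ],
)

```text
clock: 8.52
position: [0.4597, -0.02, 0.0741]
tcp_rot: [-0.031, 0.574, 0.022, 0.818]
ft_force: [-0.5, -0.5, -0.8]
gripper_width: 0.0001
```

Emit:
drive_tool(
  plan=[
    [[0,0,0,0,0,-5,-1],[0,0,0,0,0,-4,-1],[0,0,0,0,0,-3,-1],[0,0,0,0,0,-2,-1],[0,0,0,0,0,0,-1]],
  ],
)

```text
clock: 9.15
position: [0.4608, -0.0207, 0.0614]
tcp_rot: [-0.031, 0.573, 0.022, 0.818]
ft_force: [0.1, 0.1, -0.8]
gripper_width: 0.0005
```

```bash
python3 - <<'E'
from h import *
s=read_state(); print(s["position"]*1000,s["ft_force"],R.from_quat(s["tcp_rot"]).as_matrix()[:,0])
i,K,M=cap("wrist"); print(proj(s["position"],K,M)); t,_,_=cap("side")
save(np.hstack([cv2.resize(i[100:340,130:386],(427,400)),cv2.resize(t[170:245,250:320],(373,400))]),"w5.png")
E
```

```text
[460.78788208 -20.65970862  61.40260628] [ 0.11997329  0.10777144 -0.79588008] [ 3.41727308e-01  8.42876383e-05 -9.39799149e-01]
[[257.58475448 244.63150238]]
```

View pics/w5.png

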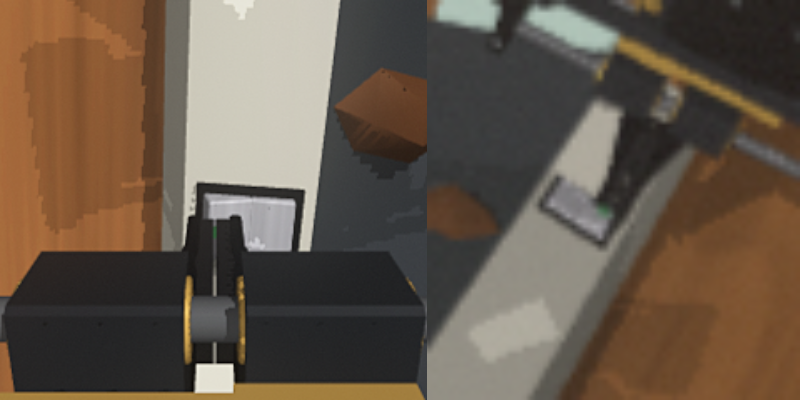

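Crop: the fingertips are over the dotted front end of the rocker (left panel 215,225; right panel 600,205). They are not touching yet. I'll press in small steps while watching the force.

Emit:
drive_tool(
  plan=[
    [[0,0,0,2.5,0,-1,-1],[0,0,0,0,0,-1,-1],[0,0,0,0,0,-1,-1],[0,0,0,0,0,-1,-1],[0,0,0,0,0,0,-1]],
  ],
)

```text
clock: 9.88
position: [0.4633, -0.0206, 0.0574]
tcp_rot: [-0.031, 0.573, 0.022, 0.818]
ft_force: [-0.1, 0.0, 0.3]
gripper_width: 0.0004
```

Emit:
drive_tool(
  plan=[
    [[0,0,0,0,0,-1,-1],[0,0,0,0,0,-1,-1],[0,0,0,0,0,-1,-1],[0,0,0,0,0,0,-1],[0,0,0,0,0,0,-1]],
  ],
)

```text
clock: 10.5
position: [0.4634, -0.0207, 0.0545]
tcp_rot: [-0.031, 0.573, 0.022, 0.819]
ft_force: [0.9, -0.2, 0.3]
gripper_width: 0.0005
```

Emit:
drive_tool(
  plan=[
    [[0,0,0,0,0,-1,-1],[0,0,0,0,0,-1,-1],[0,0,0,0,0,0,-1],[0,0,0,0,0,0,-1],[0,0,0,0,0,0,-1]],
  ],
)

```text
clock: 11.12
position: [0.4634, -0.0206, 0.0525]
tcp_rot: [-0.031, 0.573, 0.022, 0.819]
ft_force: [0.1, -0.3, 0.0]
gripper_width: 0.0004
```

Emit:
drive_tool(
  plan=[
    [[0,0,0,0,0,-1,-1],[0,0,0,0,0,-1,-1],[0,0,0,0,0,0,-1],[0,0,0,0,0,0,-1],[0,0,0,0,0,0,-1]],
  ],
)

```text
clock: 11.75
position: [0.4634, -0.0207, 0.0505]
tcp_rot: [-0.031, 0.573, 0.022, 0.819]
ft_force: [0.1, -0.6, 0.9]
gripper_width: 0.0003
```

Emit:
drive_tool(
  plan=[
    [[0,0,0,0,0,-1,-1],[0,0,0,0,0,0,-1],[0,0,0,0,0,-1,-1],[0,0,0,0,0,0,-1],[0,0,0,0,0,0,-1]],
  ],
)

```text
clock: 12.38
position: [0.4635, -0.0207, 0.0493]
tcp_rot: [-0.031, 0.573, 0.022, 0.819]
ft_force: [-9.7, 1.4, 15.0]
gripper_width: 0.0003
```

```bash
python3 - <<'E'
from h import *
s=read_state(); print(s["position"]*1000,s["ft_force"])
i,K,M=cap("wrist"); t,_,_=cap("side")
save(np.hstack([cv2.resize(i[150:270,200:328],(427,400),interpolation=2),cv2.resize(t[170:245,250:320],(373,400),interpolation=2)]),"w6.png")
E
```

```text
[463.5128204  -20.68072494  49.28664048] [-9.71734291  1.35906108 15.02554106]
```

View pics/w6.png

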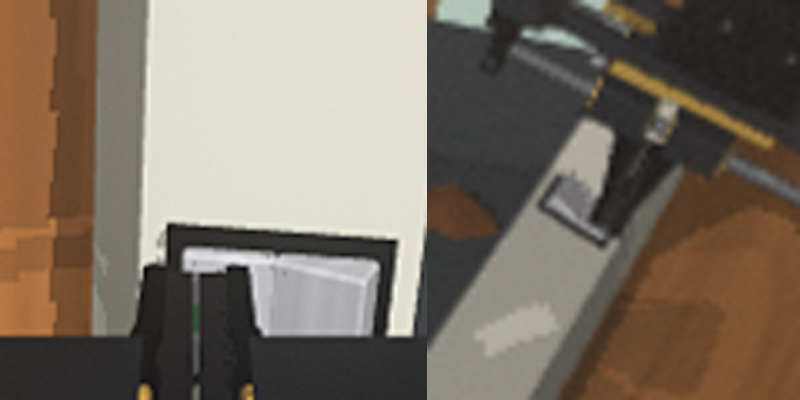

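At 15 N the fingers have hit a hard stop, and the rocker's back end now stands up. I'll lift off and check it.

Emit:
drive_tool(
  plan=[
    [[0,0,0,-1,0,3,-1],[0,0,0,-4,0,20,-1],[0,10,0,0,-20,30,-1],[0,10,0,0,-20,35,-1],[0,0,0,0,0,0,-1]],
  ],
)

```text
clock: 13.1
position: [0.4631, -0.0628, 0.1402]
tcp_rot: [-0.028, 0.705, 0.026, 0.709]
ft_force: [0.9, 1.0, 0.4]
gripper_width: 0.0007
```

Emit:
drive_tool(
  plan=[
    [[0,0,0,-30,-50,0,-1],[0,0,0,-30,-50,0,-1],[0,0,0,-30,-50,0,-1],[0,0,0,0,-50,0,-1],[0,0,0,0,0,0,-1]],
  ],
)

```text
clock: 13.72
position: [0.3674, -0.2627, 0.1357]
tcp_rot: [-0.026, 0.706, 0.025, 0.707]
ft_force: [0.4, 0.6, -1.0]
gripper_width: 0.0003
```

```bash
python3 - <<'E'
from h import *
s=read_state(); print(s["clock"],s["position"]*1000,s["ft_force"])
V={}
def lab(i): 
    hsv=cv2.cvtColor(i,cv2.COLOR_RGB2HSV); r,g,b=[i[:,:,k].astype(int) for k in range(3)]
    return ((g>r+5)&(b>r)&(g>150)&(hsv[:,:,1]<70)).astype(np.uint8),((g>r+25)&(g>b+25)).astype(np.uint8)
for n in("top","side"):
    i,K,M=cap(n); i0=np.load(n+"0.npz")["i"]
    V[n]=i
    md,mg=lab(i)
    for c in cv2.findContours(md,0,2)[0]:
        if cv2.contourArea(c)>300:
            P=ray(c[:,0],K,M,.06)[:,:2].astype(np.float32)*1000; e=cv2.fitEllipse(P); print(n,"disc",np.round(e[0],1),np.round(e[1],1))
    for tag,im in(("before",i0),("now",i)):
        mg=lab(im)[1]; x,y=proj([.4654,-.0205,.055],K,M)[0].astype(int); q=mg[y-10:y+12,x-10:x+11]; yy,xx=np.nonzero(q)
        if len(xx): p=np.array([xx.mean()+x-10,yy.mean()+y-10]); print(n,tag,"dot px",p.round(2),len(xx)); V[n+tag]=(p,K,M)
for tag in("before","now"):
    try:
        A=[]; B=[]
        for n in("top","side"):
            p,K,M=V[n+tag]; d=M[:3,:3]@np.linalg.inv(K)@np.r_[p,1]; d/=np.linalg.norm(d); Q=np.eye(3)-np.outer(d,d); A.append(Q);B.append(Q@M[:3,3])
        print(tag,np.linalg.solve(sum(A),sum(B))*1000)
    except KeyError: pass
t,sd=V["top"],V["side"]; s0=np.load("side0.npz")["i"]
x,y=proj([.472,-.0205,.052],V["sidenow"][1] if "sidenow" in V else K,M)[0].astype(int)
f=lambda im:cv2.resize(im[y-20:y+20,x-26:x+27],(400,300),interpolation=2)
save(np.vstack([np.hstack([f(s0),f(sd)]),cv2.resize(t[95:225,140:320],(800,290),interpolation=2)]),"fin.png")
E
```

```text
13.725 [ 367.41740477 -262.65112165  135.67314412] [ 0.40990763  0.61452955 -1.0332335 ]
top disc [ 362.5 -236.6] [ 68.2 109.8]
top disc [ 591.8 -271.9] [113.1 115.2]
top disc [622.7  44.6] [90.5 94.5]
top before dot px [252.5 209.5] 4
top now dot px [252.5 210.5] 4
side disc [624.4  45. ] [90.7 92.9]
side disc [ 347.6 -175.8] [107.1 116.8]
side disc [ 572.1 -205.6] [ 77.7 118.4]
side before dot px [283. 209.] 1
side now dot px [283. 211.] 1
before [465.37053725 -19.73424866  55.90734932]
now [464.19670004 -19.64036714  49.75531186]
```

View pics/fin.png

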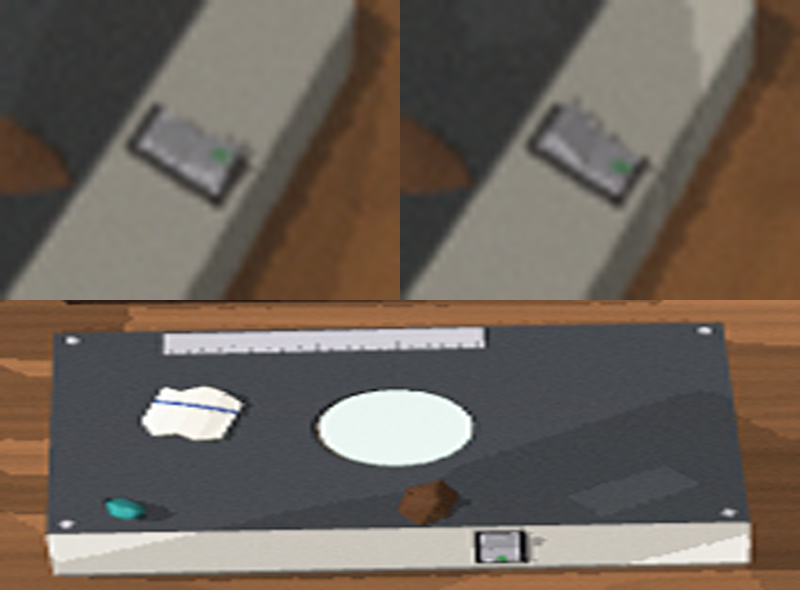

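The disc is flush and centred in both views: (622.7,44.6) and (624.4,45.0). The dot went down by about 6 mm on a coarse reading. To be sure the stop was the rocker itself and not the bezel, I'll press again with the tool vertical, so only its back edge bears near the dot.

Emit:
drive_tool(
  plan=[
    [[0,0,0,20,50,0,-1],[0,0,0,20,50,0,-1],[0,0,0,20,50,0,-1],[0,0,0,20,50,0,-1],[0,0,0,10,42,0,-1]],
  ],
)

```text
clock: 14.45
position: [0.4579, -0.0148, 0.136]
tcp_rot: [-0.028, 0.707, 0.028, 0.707]
ft_force: [1.1, 0.3, 0.6]
gripper_width: 0.0007
```

Emit:
drive_tool(
  plan=[
    [[0,0,0,0,0,-35,-1],[0,0,0,0,0,-35,-1],[0,0,0,0,0,-8,-1],[0,0,0,0,0,0,-1],[0,0,0,0,0,0,-1]],
  ],
)

```text
clock: 15.08
position: [0.4594, -0.0187, 0.0599]
tcp_rot: [-0.027, 0.706, 0.027, 0.707]
ft_force: [0.2, -0.2, -0.1]
gripper_width: 0.0006
```

Emit:
drive_tool(
  plan=[
    [[0,0,0,0,0,-2,-1],[0,0,0,0,0,-2,-1],[0,0,0,0,0,-1,-1],[0,0,0,0,0,0,-1],[0,0,0,0,0,0,-1]],
  ],
)

```text
clock: 15.7
position: [0.4584, -0.0187, 0.0535]
tcp_rot: [-0.027, 0.707, 0.027, 0.707]
ft_force: [-0.3, 0.2, 0.1]
gripper_width: 0.0003
```

Emit:
drive_tool(
  plan=[
    [[0,0,0,0,-1.5,-1,-1],[0,0,0,0,0,-1,-1],[0,0,0,0,0,0,-1],[0,0,0,0,0,0,-1],[0,0,0,0,0,0,-1]],
  ],
)

```text
clock: 16.32
position: [0.4584, -0.0202, 0.0515]
tcp_rot: [-0.027, 0.707, 0.027, 0.707]
ft_force: [0.7, -0.1, 1.0]
gripper_width: 0.0003
```

Emit:
drive_tool(
  plan=[
    [[0,0,0,0,0,-1,-1],[0,0,0,0,0,0,-1],[0,0,0,0,0,0,-1],[0,0,0,0,0,0,-1],[0,0,0,0,0,0,-1]],
  ],
)

```text
clock: 16.95
position: [0.4584, -0.0202, 0.0505]
tcp_rot: [-0.027, 0.707, 0.027, 0.707]
ft_force: [-0.7, -0.1, -0.6]
gripper_width: 0.0007
```

Emit:
drive_tool(
  plan=[
    [[0,0,0,0,0,-1,-1],[0,0,0,0,0,0,-1],[0,0,0,0,0,0,-1],[0,0,0,0,0,0,-1],[0,0,0,0,0,0,-1]],
  ],
)

```text
clock: 17.58
position: [0.4586, -0.0202, 0.0501]
tcp_rot: [-0.027, 0.707, 0.027, 0.707]
ft_force: [-1.6, 0.1, 5.3]
gripper_width: 0.0004
```

Emit:
drive_tool(
  plan=[
    [[0,0,0,0,0,-0.5,-1],[0,0,0,0,0,0,-1],[0,0,0,0,0,0,-1],[0,0,0,0,0,0,-1],[0,0,0,0,0,0,-1]],
  ],
)

```text
clock: 18.2
position: [0.4586, -0.0202, 0.05]
tcp_rot: [-0.027, 0.707, 0.027, 0.707]
ft_force: [-3.5, 1.3, 9.0]
gripper_width: 0.0003
```

With bezel contact ruled out, the rocker itself gives a hard stop at z = 50.0 mm: about 9 N with no further give. That means it is fully down. I'll lift off, take a last check and hand in.

Emit:
drive_tool(
  plan=[
    [[0,0,0,-1,0,3,-1],[0,0,0,-3,0,25,-1],[0,0,0,0,-20,40,-1],[0,0,0,-20,-50,20,-1],[0,0,0,-20,-50,0,-1]],
  ],
)

```text
clock: 18.82
position: [0.4154, -0.1419, 0.1393]
tcp_rot: [-0.028, 0.705, 0.027, 0.708]
ft_force: [0.8, -0.6, -0.7]
gripper_width: 0.0002
```

Emit:
drive_tool(
  plan=[
    [[0,0,0,-20,-50,0,-1],[0,0,0,-20,-50,0,-1],[0,0,0,0,-20,0,-1],[0,0,0,0,0,0,-1],[0,0,0,0,0,0,-1]],
  ],
)

```text
clock: 19.45
position: [0.3747, -0.259, 0.1367]
tcp_rot: [-0.027, 0.707, 0.028, 0.706]
ft_force: [-0.1, -0.8, -0.6]
gripper_width: 0.0007
```

```bash
python3 - <<'E'
from h import *
i,K,M=cap("side"); i2,_,_=cap("top"); s0=np.load("side0.npz")["i"]
x,y=proj([.472,-.0205,.052],K,M)[0].astype(int)
f=lambda im:cv2.resize(im[y-20:y+20,x-26:x+27],(400,300),interpolation=2)
save(np.vstack([np.hstack([f(s0),f(i)]),np.hstack([cv2.resize(i[150:300,120:320],(400,300),interpolation=2),cv2.resize(i2[90:240,140:340],(400,300),interpolation=2)])]),"fin2.png"); print(read_state()["clock"])
E
```

```text
19.55
```

View pics/fin2.png

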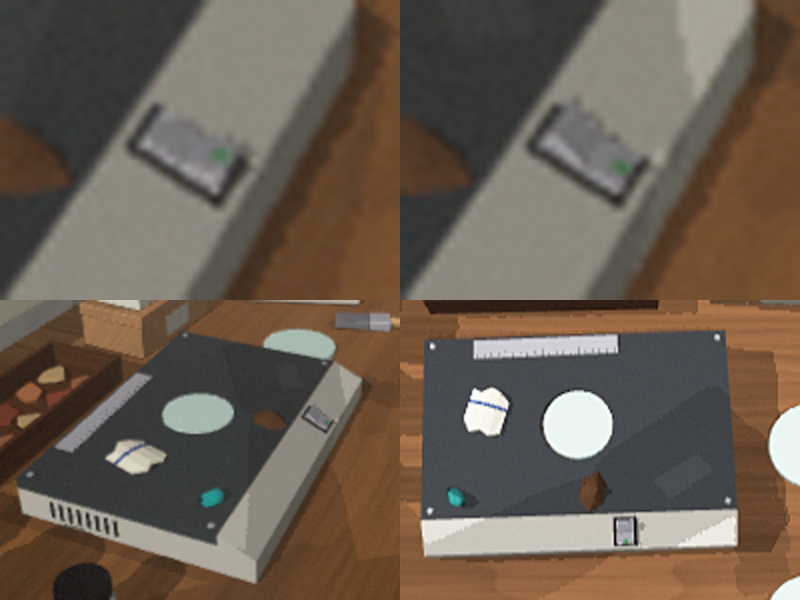

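The disc lies flush in the recess (bottom right panel 578,424). The rocker's dotted end is down (top right panel 620,167, against 220,155 before), and the other things look undisturbed.

```bash
python3 -c "
from workcell import ctrl
print(ctrl.close_job())"
```

```text
the job is handed in; nothing more can be done
None
```

I slid the 95 mm disc across the light box with two fingertips until it dropped into the recess, then pressed the green-dot end of the rocker down. The job is handed in, at about 20 s of the 51 s allowed.

- **Disc:** it measures 94 mm across when viewed at the height of the top surface. It is centred on the recess to within about 2 mm in both the top and side views, so it has dropped in and lies flush. Forces read between pushes stayed under 2 N.
- **Rocker:** I pressed it twice. The first press met a hard stop at about 18 N. I repeated it with the tool upright to rule out the bezel, and that gave a hard stop at 9 N with no further give. The light's on state was not read directly.
- **Disagreement:** the two-view reading put the dot's drop at about 6 mm, against the 4.5 mm stated. That reading rests on one to four pixels per view, so I relied on the hard stops instead.
- **Other things:** the sherd, flint, bead and ruler look unmoved in the last pictures. The jar and brush are only partly in those crops, and the arm did not go near them.

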